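# Unbolt the long supply box on the resin craft table

## Task

Two wooden boxes with bolted hatches stand on the craft table. Unbolt the long, oblong one: lift its bolt's knobbed handle up out of the notch, slide the bolt all the way back out of its staple, and let go. Leave the square box's bolt as it is.

Things in the scene. Friction and masses are not known exactly. Their poses are not given: they have to be found in the camera images.
- long_box: Oblong wooden box, fixed, 170 mm (x) by 260 mm (y), lid top 100 mm high. Origin: centre of underside; z up, x away from its front edge. The bolt lies on the lid along y, axis at x -30, z 116 mm, staple towards -y; it draws back to +y. Guard rail beside the handle: y 8 to 62, x -51 to -44, top z 134 mm. Bolt guides: 26 mm wide, top z 126 mm. A loose 55 mm high cup stands on the lid behind the bolt.
- long_knob (a point): Centre of the 20 mm ball on the long box's bolt handle (10 mm stem), 50 mm from the bolt axis; at x -77, y 0, z 133 mm in the box when shut and down in its 15 mm notch, 20 degrees above level towards -x. It turns up about the bolt axis, past upright (70 degrees of turn), stop at 86; light friction (0.5 N), stays where left. y axis along the bolt, the way it draws; x, z turn with the handle.
- long_bolt (a joint): Slide of the long box's bolt, m: 0 shut in the staple, 0.050 drawn fully back to its stop. The guard rail lets it slide only while the handle is at least 70 degrees above level (50 degrees of turn up from the notch). Friction about 1.5 N; stays where left.
- square_knob (a point): Centre of the same ball on the bolt of the square box (180 by 180 mm, 100 mm high, same bolt): the bolt to leave alone.

How it is judged:
By the outcome, as a careful person would: the job done as asked, in the order asked, and still so for the second after the job is handed in, with the robot touching nothing.
It also fails if it takes over 35 s, if anything falls off the work surface, if the arm or the gripper's body presses on something with over 40 N, if the wrist force passes 120 N, or if a joint passes its speed limit or range.

## Robot

A 6-joint arm with a two-finger parallel gripper is mounted at the origin on the work surface. World frame = base frame: x ahead of the robot, y to its left, z up, the work surface at z = 0. Lengths are in mm, angles in rad, forces in N, time in s.
With the tool pointing down it reaches from about 350 to 875 mm from the base axis. Payload 4.2 kg.
Tool frame: the origin (TCP) lies at the very end of the fingers, on their centre line; the grasp point (between the pads) lies 19 mm behind it (arm.grip_point_offset is the distance from the TCP to the grasp point, in mm); z points along the fingers, y is the direction in which the jaws open and shut (so a half turn about z gives the same grasp; the last joint's range is limited). The gripper opens to 85 mm and grips with 20 to 120 N. Pads are 22 mm wide; open, the fingers measure 114 mm over their backs; the gripper's body (76 mm by 85 mm) begins 54 mm behind the grasp point. The pads swing forward as they close: fully open they stand 13 mm farther back than shut.
Start: joints at [-1.048, 0.385, 0.008, 0, -1.194, -0.259], TCP at [162.986, -603.353, 231.312] pointing down, gripper open.
Joint ranges: [-3.14, 3.14], [-1.21, 2.06], [-1.07, 1.41], [-3.16, 2.05], [-2.99, -0.16], [-3.1, 3.1]. Speed limits (rad/s): [2.79, 2.79, 3.14, 3.14, 3.14, 3.14].

## Interface

Orientations are given as a unit quaternion [x, y, z, w].
In Python, from bench import arm gives the robot as it stands.
- The arm moves only by the tool drive_tool, never from a script. Its argument "steps" is a list of rows, each a list of 5 numbers: the shift along the tool's x, y, z in m, then the turn about the tool's z in degrees, then the finger opening in m, from 0 to 0.0854. A call has 1 to 20 rows; each row shifts and turns the commanded pose from where the row before left it, along the tool's axes as they then stand; what a row does not reach is not made up. A row lasts 1/10 s, in which the tool goes at most 50 mm and 8.59 degrees, less where a joint would pass 70% of its speed; a pose out of reach is approached as far as the arm can. A call is refused whole if a number of a shift passes 0.05 or a number of a turn 8.59, either way. A call with a gripper value outside its range is refused whole. The fingers move at their own pace and stop on an object; the grip force is fixed at half the most. Time passes only in rows, so rows that do not move let the fingers close. It gives the time, the measured TCP pose, the force and the opening at its end, in the units of the state.
- arm.read_state(): the state, without advancing time (a new reading comes with each control period).
- arm.get_image(name): name is "scene" or "side" or "wrist"; returns (picture, depth): 400x640x3 uint8, blue, green, red; 400x640 float32, mm along the optical axis (not along the pixel's ray), 0 where there is no reading.
- arm.camera_params(name): a dict with "K" (3x3 intrinsics, pixels), "world_to_cam" (4x4, takes a point from world to camera coordinates); the wrist camera has in their place "mount" (4x4, takes a point from camera to tool coordinates, whose origin is the TCP and whose axes are the flange's). Camera axes: x right, y up, looking along -z (the intrinsics and any distortion apply to the point x, -y, -z); pixel columns grow to the right and rows downward; lengths in mm; the calibration is good to about 2 mm. The wrist camera is an equidistant fisheye: a pixel r from the principal point sees the ray r / f radians off the axis. A picture is of the moment at which its call begins: read the wrist's pose just before it. camera_params takes no time and is no camera call.
- arm.job_done(): hands the job in, once; it reports no verdict.
The state is a dict: "clock": time; "joints": joint angles; "joint_vel": joint speeds; "joint_efforts": joint torques, N m; "position": TCP position; "ee_rot": TCP orientation; "contact_force": force on the tool from outside, world axes, zero at the start; "wrist_torque": the same for the moment, N m; "gripper_width": finger opening in mm.
Only numpy, scipy, OpenCV 4.12 (cv2) and the standard library are available. Lean on these libraries where they do the work, as an engineer would, in place of code of your own. Each camera call takes 0.05 s, during which the arm holds its last target.

## Working session

There is one attempt and no reset: what is moved stays moved. The work goes in short steps, Python scripts to look and compute and a tool call to move; the robot and the scene stay as the last step left them, time stands still between calls to the robot, and variables do not carry over. Pictures are saved under pics/ and viewed, and the job is handed in when it is done.

Besides the shell and the picture viewer there is one more tool, called after ">>>" as name([rows], argument=value, ...), one row to a line, values as JSON. drive_tool: Moves the arm, as the interface text tells. Its arguments: {"type":"object","properties":{"steps":{"type":"array"}},"required":["steps"]}

```bash
mkdir -p pics
python3 - <<'E'
from bench import arm
import cv2,numpy as np
s=arm.read_state();print(s)
for n in["scene","side"]:
    p,d=arm.get_image(n);cv2.imwrite(f"pics/{n}0.png",p);np.savez(f"{n}0.npz",p=p,d=d)
    print(arm.camera_params(n))
print(arm.camera_params("wrist"))
E
```

```text
{'clock': 0.0, 'joints': array([-1.04840322e+00,  3.85569110e-01,  6.63570763e-03, -5.01287717e-04,
       -1.19402709e+00, -2.58601002e-01]), 'joint_vel': array([ 4.21761155e-04,  2.01946304e-04,  5.24076042e-04,  3.30803539e-03,
       -9.07408698e-05,  2.74005260e-03]), 'joint_efforts': array([ 1.23381811e-03, -3.92289197e+01,  1.88403726e+01,  4.18602660e+00,
       -4.60363590e-03, -1.86178134e-06]), 'position': array([ 162.83005491, -602.80773943,  230.21755012]), 'ee_rot': array([-1.31422215e-01,  9.91325868e-01,  1.08930044e-03, -1.96466864e-04]), 'contact_force': array([ 0.85355858,  0.39016357, -0.14023785]), 'wrist_torque': array([ 0.00698429, -0.05624005,  0.04555609]), 'gripper_width': 85.28163087031645}
{'K': array([[408.15961086,   0.        , 324.66291788],
       [  0.        , 408.15961086, 201.55933612],
       [  0.        ,   0.        ,   1.        ]]), 'world_to_cam': array([[ 3.03853893e-01,  9.52699291e-01,  6.07231739e-03,
        -1.41008651e+02],
       [-6.52279181e-01,  2.03383869e-01,  7.30182766e-01,
         2.68756590e+02],
       [ 6.94409592e-01, -
[... 476 characters left out ...]
1.32839344e+02],
       [-7.87335027e-02,  7.15844594e-01,  6.93806568e-01,
        -8.46510318e+02],
       [ 0.00000000e+00,  0.00000000e+00,  0.00000000e+00,
         1.00000000e+00]])}
{'K': array([[309.70691629,   0.        , 320.54265417],
       [  0.        , 309.70691629, 199.24127386],
       [  0.        ,   0.        ,   1.        ]]), 'mount': array([[-1.00360802e-04,  9.65128224e-01,  2.61777580e-01,
         6.56565161e+01],
       [ 9.99998874e-01,  4.88740275e-04, -1.41851852e-03,
        -1.35281415e+00],
       [-1.49699350e-03,  2.61777143e-01, -9.65127187e-01,
        -1.43097059e+02],
       [ 0.00000000e+00,  0.00000000e+00,  0.00000000e+00,
         1.00000000e+00]])}
```

View pics/scene0.png

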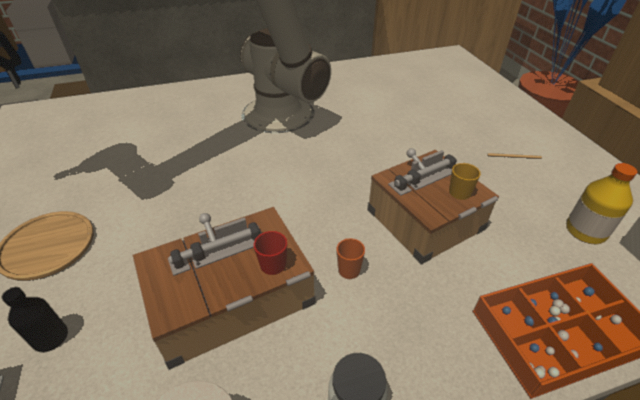

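View pics/side0.png

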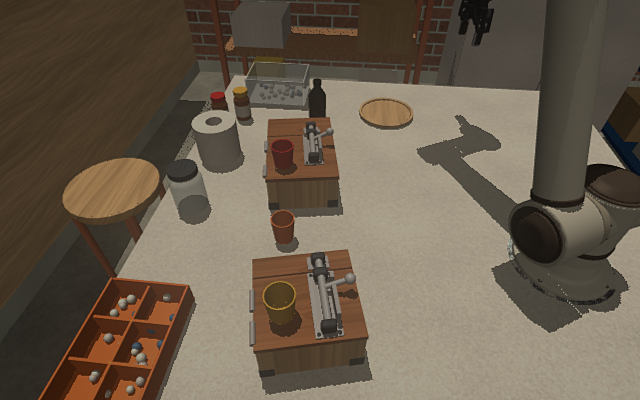

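```bash
cat > h.py <<'E'
import numpy as np,cv2
from bench import arm
def ray(n,u,v):
    c=arm.camera_params(n);K=c["K"];T=c["world_to_cam"];R=T[:3,:3]
    d=np.array([(u-K[0,2])/K[0,0],-(v-K[1,2])/K[1,1],-1.]);o=-R.T@T[:3,3]
    return o,R.T@d
def plane(n,u,v,z):
    o,d=ray(n,u,v);return o+d*(z-o[2])/d[2]
def tri(a,b):
    A=[];B=[]
    o1,d1=a;o2,d2=b
    M=np.stack([d1,-d2],1);t=np.linalg.lstsq(M,o2-o1,rcond=None)[0]
    p,q=o1+t[0]*d1,o2+t[1]*d2
    return (p+q)/2,np.linalg.norm(p-q)
def proj(n,P):
    c=arm.camera_params(n);K=c["K"];T=c["world_to_cam"];p=T[:3,:3]@P+T[:3,3]
    return K[0,2]+K[0,0]*p[0]/-p[2],K[1,2]-K[1,1]*p[1]/-p[2]
E
python3 - <<'E'
import cv2,numpy as np
a=np.load("scene0.npz")["p"];b=np.load("side0.npz")["p"]
cv2.imwrite("pics/c1.png",cv2.resize(a[195:375,125:325],None,fx=3.9,fy=3.3,interpolation=cv2.INTER_CUBIC))
cv2.imwrite("pics/c2.png",cv2.resize(b[110:220,250:350],None,fx=5,fy=5,interpolation=cv2.INTER_CUBIC))
E
```

```text
(no output)
```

View pics/c1.png

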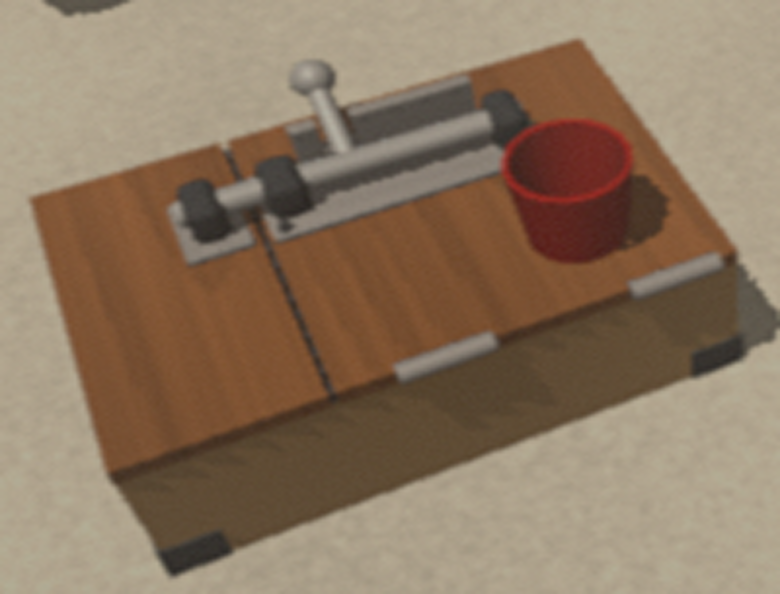

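View pics/c2.png

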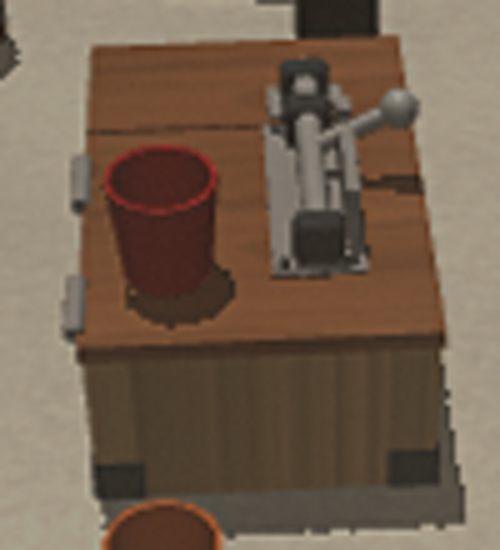

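Run:
```python
from h import *
FL=(133.2,255.6),(330,117.6);FR=(273.7,207.1),(338.6,178);BR=(313.5,273.2),(266,180.4);BL=(153.7,338.9),(268.4,119.4)
L=[]
for n,(a,b) in zip(["FL","FR","BR","BL"],[FL,FR,BR,BL]):
    p,q=plane("scene",*a,100),plane("side",*b,100);print(n,p.round(1),q.round(1));L.append((p+q)/2)
L=np.array(L);c=L.mean(0)
loc=np.array([[-85,-130],[-85,130],[85,130],[85,-130]])
X=(L-c)[:,:2]
yaw=np.arctan2((loc[:,0]*X[:,1]-loc[:,1]*X[:,0]).sum(),(loc*X).sum())
print(c,yaw)
R=np.array([[np.cos(yaw),-np.sin(yaw)],[np.sin(yaw),np.cos(yaw)]])
print((X-loc@R.T).round(1))
k=tri(ray("scene",205.3,218.3),ray("side",329.8,131.6));print("knob",k)
print("knob pred",c[:2]+R@[-77,0])
print("knob in box",R.T@(k[0][:2]-c[:2]))
```

```text
FL [ 549.6 -370.1  100. ] [ 544.2 -366.4  100. ]
FR [ 504.1 -116.1  100. ] [ 501.4 -107.7  100. ]
BR [676.9 -87.8 100. ] [668.  -80.5 100. ]
BL [ 719.5 -338.8  100. ] [ 715.2 -337.7  100. ]
[ 609.88090675 -225.63596601  100.        ] 0.17135146872766915
[[-1.4  0. ]
 [-1.2  0.1]
 [ 1.  -1.1]
 [ 1.6  1. ]]
knob (array([ 534.67856344, -241.11669107,  136.99178288]), np.float64(0.1837533639203266))
knob pred [ 534.00855463 -238.76555796]
knob in box [-76.74070486  -2.4309473 ]
```

>>> drive_tool([
  [0,0,0,5.3,0.0854],
  [-0.015,0.01,0,0,0.0854],
  [-0.03,0.02,0,0,0.0854],
  [-0.035,0.025,0,0,0.0854],
  [-0.035,0.025,0,0,0.0854],
  [-0.035,0.025,0,0,0.0854],
  [-0.035,0.025,0,0,0.0854],
  [-0.035,0.025,0,0,0.0854],
  [-0.035,0.025,0,0,0.0854],
  [-0.035,0.025,0,0,0.0854],
  [-0.035,0.025,0,0,0.0854],
  [-0.035,0.025,0,0,0.0854],
  [-0.03,0.02,0,0,0.0854],
  [-0.015,0.01,0,0,0.0854],
  [-0.01,0.005,0,0,0.0854],
  [0,0,0,0,0.0854],
])

```text
clock: 1.7
position: [522.9, -246.2, 230.9]
ee_rot: [-0.086, 0.996, 0.0, -0.0]
contact_force: [-0.5, -0.1, -0.1]
gripper_width: 85.5
```

Run:
```python
from h import *
from scipy.spatial.transform import Rotation as Ro
s=arm.read_state();print(s["clock"],s["position"],Ro.from_quat(s["ee_rot"]).as_matrix().round(3),s["contact_force"])
p,d=arm.get_image("wrist");cv2.imwrite("pics/w1.png",p)
y=0.1714;B=np.array([[np.cos(y),np.sin(y)],[-np.sin(y),np.cos(y)]])
print(B@(np.array([534.5,-240])-s["position"][:2]))
```

```text
1.7 [ 522.89185646 -246.19991625  230.94870374] [[-0.985 -0.172 -0.001]
 [-0.172  0.985  0.   ]
 [ 0.001  0.    -1.   ]] [-0.49055196 -0.14205664 -0.10380812]
[12.4955189   4.12916035]
```

View pics/w1.png

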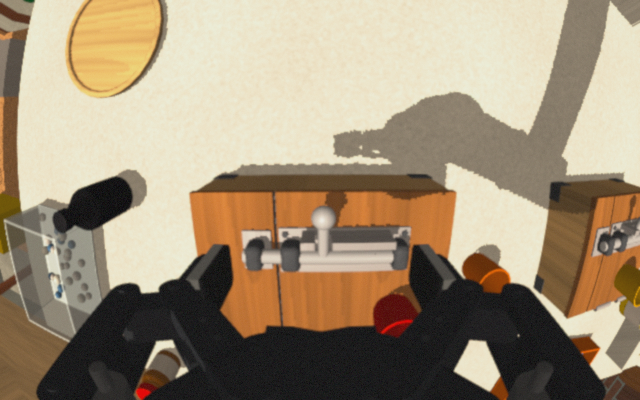

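```bash
cat >> h.py <<'E'
from scipy.spatial.transform import Rotation as Ro
def wplane(s,u,v,z):
    c=arm.camera_params("wrist");K=c["K"];M=c["mount"]
    dx,dy=u-K[0,2],v-K[1,2];r=np.hypot(dx,dy);t=r/K[0,0]
    d=np.array([np.sin(t)*dx/r,-np.sin(t)*dy/r,-np.cos(t)])
    R=Ro.from_quat(s["ee_rot"]).as_matrix()
    o=R@M[:3,3]+s["position"];d=R@M[:3,:3]@d
    return o+d*(z-o[2])/d[2]
E
python3 - <<'E'
from h import *
s=arm.read_state()
y=0.1714;B=np.array([[np.cos(y),np.sin(y)],[-np.sin(y),np.cos(y)]]);c=np.array([609.9,-225.6])
for n,u,v,z in[("ball",323,216,133),("FL",190,193,100),("FR",455,193,100),("cup",393,314,128),("cuptopnear",400,295,155)]:
    p=wplane(s,u,v,z);print(n,p.round(1),"box",(B@(p[:2]-c)).round(1),"tool",(B@(p[:2]-s["position"][:2])).round(1))
E
```

```text
ball [ 535.7 -243.4  133. ] box [-76.1  -4.9] tool [14.   1.1]
FL [ 546.2 -372.   100. ] box [ -87.7 -133.4] tool [   2.4 -127.4]
FR [ 502.3 -118.2  100. ] box [-87.7 124.2] tool [  2.4 130.2]
cup [ 626.8 -157.1  128. ] box [28.3 64.6] tool [118.4  70.6]
cuptopnear [ 587.9 -167.8  155. ] box [-11.9  60.7] tool [78.2 66.7]
```

>>> drive_tool([
  [-0.01,0.0025,0,0,0.0854],
  [0,0,0.02,0,0.0854],
  [0,0,0.03,0,0.0854],
  [0,0,0.03,0,0.0854],
  [0,0,0.02,0,0.0854],
  [0,0,0.012,0,0.0854],
  [0,0,0,0,0.06],
  [0,0,0,0,0.05],
  [0,0,0,0,0.04],
])

```text
clock: 2.65
position: [532.8, -243.1, 120.8]
ee_rot: [-0.086, 0.996, -0.001, 0.001]
contact_force: [-0.9, -0.0, 0.7]
gripper_width: 43.6
```

Run:
```python
from h import *
p,d=arm.get_image("wrist");cv2.imwrite("pics/w2.png",p)
p,d=arm.get_image("side");cv2.imwrite("pics/s2.png",cv2.resize(p[90:220,220:400],None,fx=4,fy=4))
```

```text
(no output)
```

View pics/w2.png

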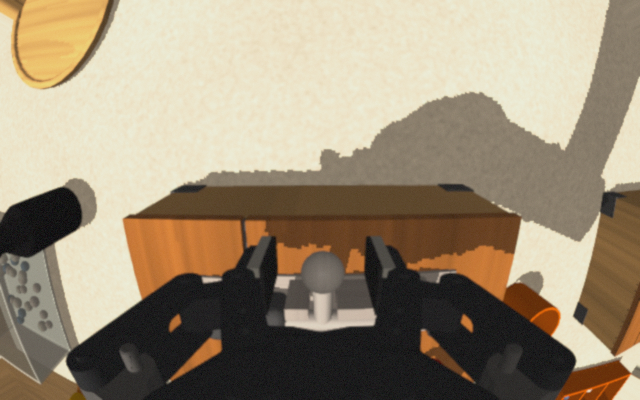

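View pics/s2.png

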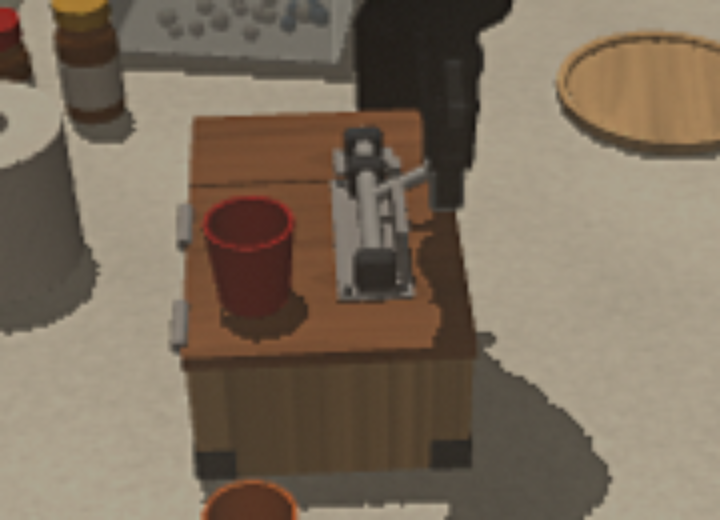

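>>> drive_tool([
  [0,0,0,0,0.02],
  [0,0,0,0,0.01],
  [0,0,0,0,0.01],
  [0,0,0,0,0.01],
])

```text
clock: 3.15
position: [531.8, -242.6, 119.5]
ee_rot: [-0.086, 0.996, 0.0, -0.0]
contact_force: [-1.4, 1.0, 2.1]
gripper_width: 16.7
```

Run:
```python
from h import *
s=arm.read_state();print(s["gripper_width"],s["position"])
p,d=arm.get_image("wrist");cv2.imwrite("pics/w3.png",cv2.resize(p[200:340,220:420],None,fx=4,fy=4))
p,d=arm.get_image("scene");cv2.imwrite("pics/s3.png",cv2.resize(p[150:300,130:330],None,fx=4,fy=4))
```

```text
16.71590010206558 [ 531.82230792 -242.61335265  119.49192645]
```

View pics/w3.png

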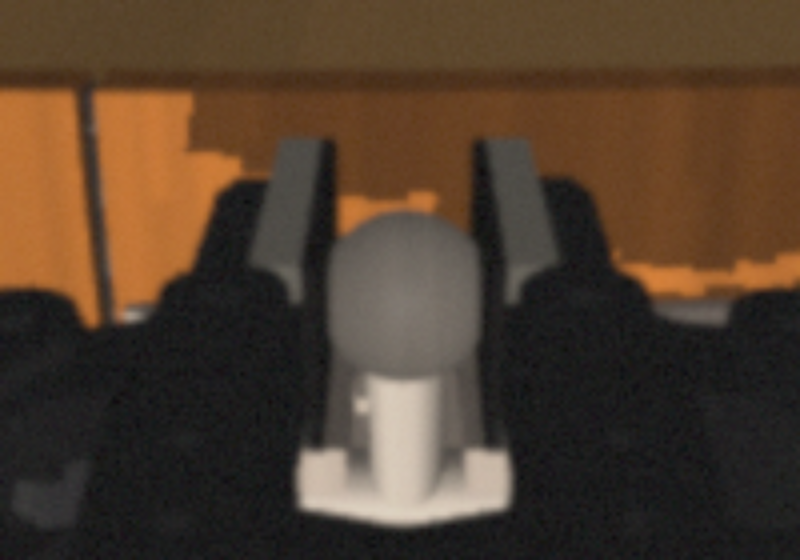

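View pics/s3.png

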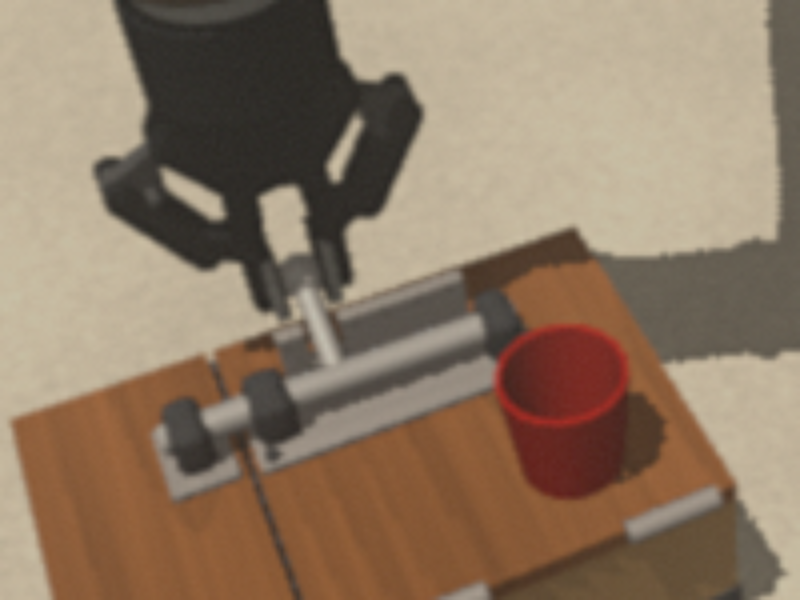

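>>> drive_tool([
  [-0.0024,0,-0.0056,0,0.01],
  [-0.0031,0,-0.0053,0,0.01],
  [-0.0037,0,-0.0048,0,0.01],
  [-0.0043,0,-0.0044,0,0.01],
  [0,0,0,0,0.01],
])

```text
clock: 3.75
position: [543.2, -240.7, 141.0]
ee_rot: [-0.086, 0.996, -0.0, -0.003]
contact_force: [-7.0, -0.1, 4.1]
gripper_width: 16.3
```

>>> drive_tool([
  [-0.0048,0,-0.0038,0,0.01],
  [-0.0052,0,-0.0032,0,0.01],
  [-0.0056,0,-0.0025,0,0.01],
  [-0.0058,0,-0.0018,0,0.01],
  [-0.006,0,-0.0011,0,0.01],
  [-0.0061,0,-0.0004,0,0.01],
  [0,0,0,0,0.01],
  [0,0,0,0,0.01],
])

```text
clock: 4.55
position: [579.7, -235.1, 153.8]
ee_rot: [-0.086, 0.996, -0.001, 0.002]
contact_force: [-0.7, 0.0, 1.1]
gripper_width: 9.7
```

Run:
```python
from h import *
p,d=arm.get_image("side");cv2.imwrite("pics/s4.png",cv2.resize(p[90:220,220:400],None,fx=4,fy=4))
p,d=arm.get_image("wrist");cv2.imwrite("pics/w4.png",p)
```

```text
(no output)
```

View pics/s4.png

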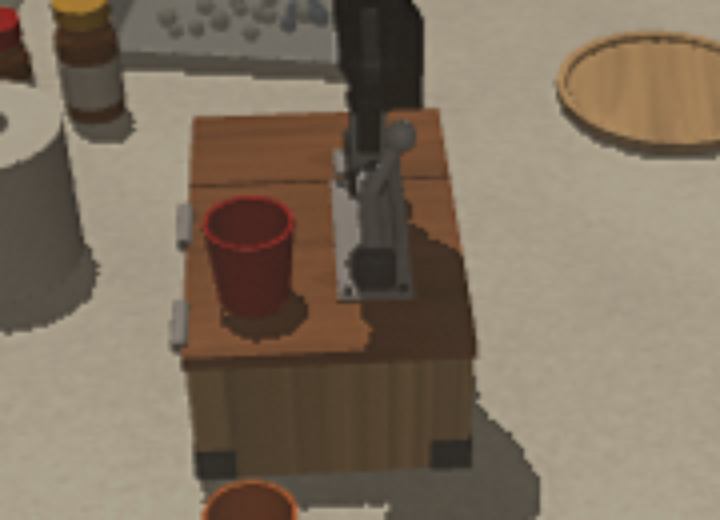

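View pics/w4.png

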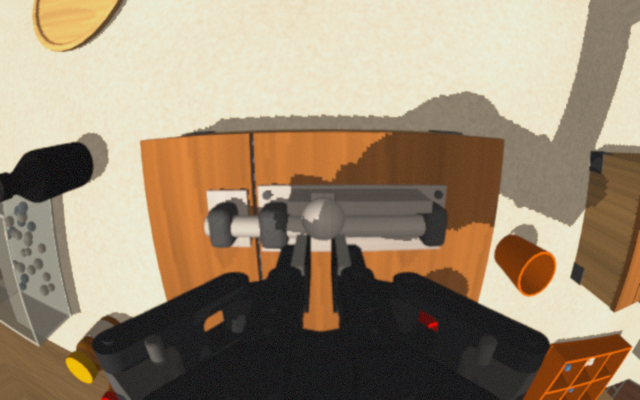

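```bash
cat >> h.py <<'E'
def wray(s,u,v):
    a=wplane(s,u,v,100.);b=wplane(s,u,v,200.);return b,a-b
y=0.1714;B=np.array([[np.cos(y),np.sin(y)],[-np.sin(y),np.cos(y)]]);c0=np.array([609.9,-225.6])
def box(p): return np.r_[B@(p[:2]-c0),p[2]]
E
python3 - <<'E'
from h import *
s=arm.read_state();print("tcp box",box(s["position"]))
p,e=tri(ray("side",320,123.75),wray(s,323,218));print(p,e,box(p))
print(np.degrees(np.arctan2(box(p)[2]-116,-30-box(p)[0])))
E
```

```text
tcp box [-31.91982235  -3.99144717 153.576384  ]
[ 559.5499457  -238.26716425  160.28856889] 0.5558880946471976 [-51.77280911  -3.89374557 160.28856889]
63.820697035370806
```

>>> drive_tool([
  [0,0,0,0,0.045],
  [0,0,0,0,0.045],
  [0,0,0,0,0.045],
  [0.01,0,0.002,0,0.045],
  [0.01,0,0.005,0,0.045],
  [0,0,0,0,0.045],
])

```text
clock: 5.25
position: [556.1, -238.1, 144.2]
ee_rot: [-0.085, 0.996, 0.001, -0.001]
contact_force: [0.7, -0.8, -0.7]
gripper_width: 45.1
```

Run:
```python
from h import *
s=arm.read_state();print("tcp box",box(s["position"]))
p,d=arm.get_image("wrist");cv2.imwrite("pics/w5.png",cv2.resize(p[150:340,220:420],None,fx=3,fy=3))
```

```text
tcp box [-55.14446171  -3.13675163 144.24808014]
```

View pics/w5.png

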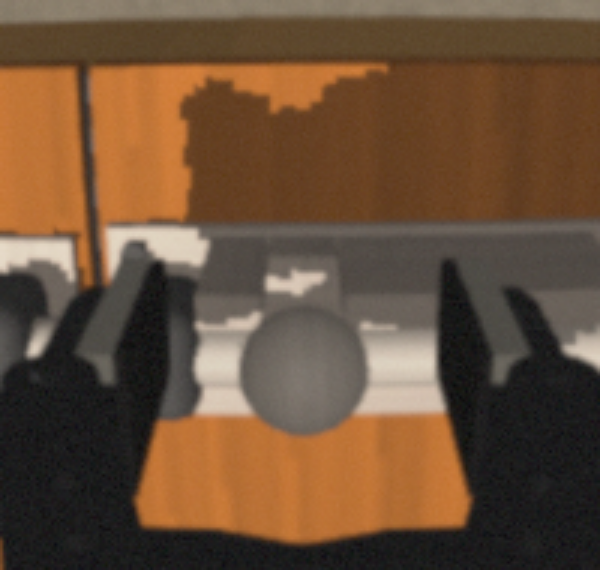

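Run:
```python
from h import *
from scipy.optimize import brentq
s=arm.read_state()
f=lambda z:(lambda q:np.hypot(q[0]+30,q[2]-116)-50)(box(wplane(s,321.3,273.3,z)))
for z in range(140,172,4):print(z,box(wplane(s,321.3,273.3,z)).round(1),round(f(z),1))
```

```text
140 [-38.1  -4.2 140. ] -24.7
144 [-40.3  -4.2 144. ] -20.2
148 [-42.5  -4.2 148. ] -15.6
152 [-44.7  -4.2 152. ] -11.1
156 [-46.9  -4.3 156. ] -6.6
160 [-49.1  -4.3 160. ] -2.0
164 [-51.3  -4.3 164. ] 2.5
168 [-53.5  -4.3 168. ] 7.1
```

>>> drive_tool([
  [-0.0055,-0.001,0,0,0.03],
  [0,0,0,0,0.01],
  [0,0,0,0,0.01],
  [0,0,0,0,0.01],
  [0,0,0,0,0.01],
  [0,0,0,0,0.01],
])

```text
clock: 5.9
position: [564.2, -237.2, 145.5]
ee_rot: [-0.086, 0.996, 0.001, -0.0]
contact_force: [-2.3, 4.5, 3.6]
gripper_width: 16.4
```

>>> drive_tool([
  [-0.0049,0,-0.0019,0,0.01],
  [-0.005,0,-0.0014,0,0.01],
  [-0.0052,0,-0.0008,0,0.01],
  [-0.0052,0,-0.0003,0,0.01],
  [-0.0015,0,0,0,0.01],
  [0,0,0,0,0.01],
])

```text
clock: 6.5
position: [586.2, -234.6, 149.6]
ee_rot: [-0.086, 0.996, -0.0, 0.0]
contact_force: [-0.1, -0.7, -0.5]
gripper_width: 9.9
```

Run:
```python
from h import *
s=arm.read_state();print("tcp box",box(s["position"]))
p,d=arm.get_image("wrist");cv2.imwrite("pics/w6.png",cv2.resize(p[150:340,220:420],None,fx=3,fy=3))
p,d=arm.get_image("side");cv2.imwrite("pics/s6.png",cv2.resize(p[90:220,220:400],None,fx=4,fy=4))
```

```text
tcp box [-24.85900131  -4.85651201 149.55455381]
```

View pics/w6.png

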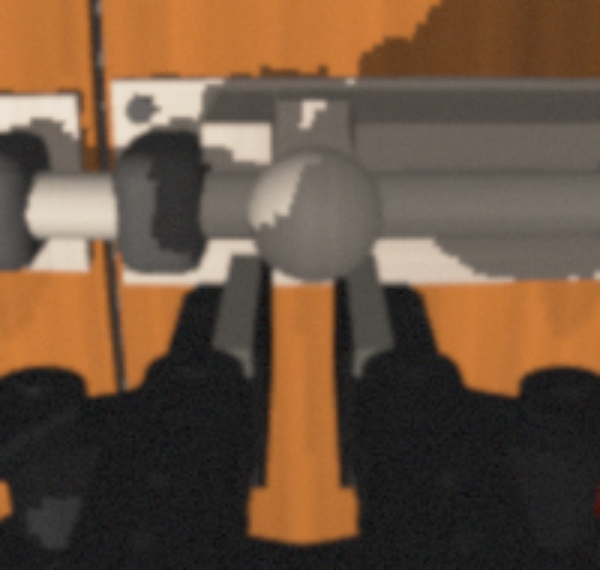

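View pics/s6.png

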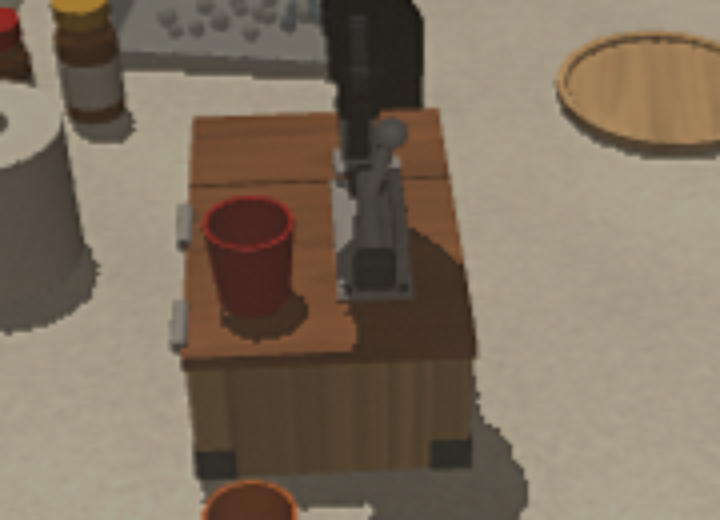

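```bash
cat >> h.py <<'E'
from scipy.optimize import brentq
def knob(s,u,v,zlo=145,zhi=175):
    f=lambda z:(lambda q:np.hypot(q[0]+30,q[2]-116)-50)(box(wplane(s,u,v,z)))
    for z in np.arange(zlo,zhi,1.):
        if f(z)*f(z+1)<=0:
            q=box(wplane(s,u,v,brentq(f,z,z+1)));print("knob",q.round(1),"ang",np.degrees(np.arctan2(q[2]-116,-30-q[0])).round(1))
E
python3 - <<'E'
from h import *
s=arm.read_state();knob(s,324.7,221.7)
p,e=tri(ray("side",220+391/4,90+133/4),wray(s,324.7,221.7));print(e,box(p))
E
```

```text
knob [-45.6  -4.  163.5] ang 71.8
1.3117871591580523 [-45.82826663  -3.85258507 162.15348556]
```

>>> drive_tool([
  [0,0.001,0,0,0.045],
  [0,0,0,0,0.045],
  [0,0,0,0,0.045],
  [0.02,0,0,0,0.045],
  [0.02,0,0,0,0.045],
  [0.015,0,0,0,0.045],
  [0,0,0,0,0.0],
  [0,0,0,0,0.0],
  [0,0,0,0,0.0],
  [0,0,0,0,0.0],
  [0,0,0,0,0.0],
])

```text
clock: 7.7
position: [531.7, -242.7, 149.4]
ee_rot: [-0.086, 0.996, 0.0, -0.0]
contact_force: [-0.1, -0.2, 0.4]
gripper_width: 0.1
```

Run:
```python
from h import *
s=arm.read_state();print("tcp box",box(s["position"]))
p,d=arm.get_image("wrist");cv2.imwrite("pics/w7.png",cv2.resize(p[150:340,220:420],None,fx=3,fy=3))
p,d=arm.get_image("side");cv2.imwrite("pics/s7.png",cv2.resize(p[90:220,220:400],None,fx=4,fy=4))
```

```text
tcp box [-79.97888691  -3.48213072 149.39295414]
```

View pics/w7.png

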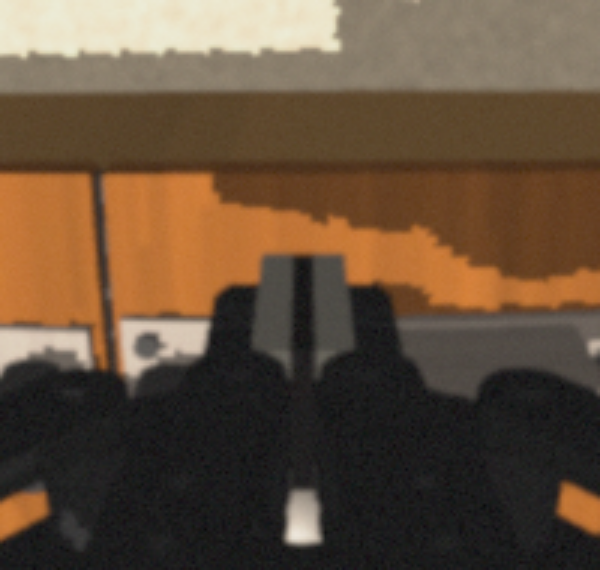

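View pics/s7.png

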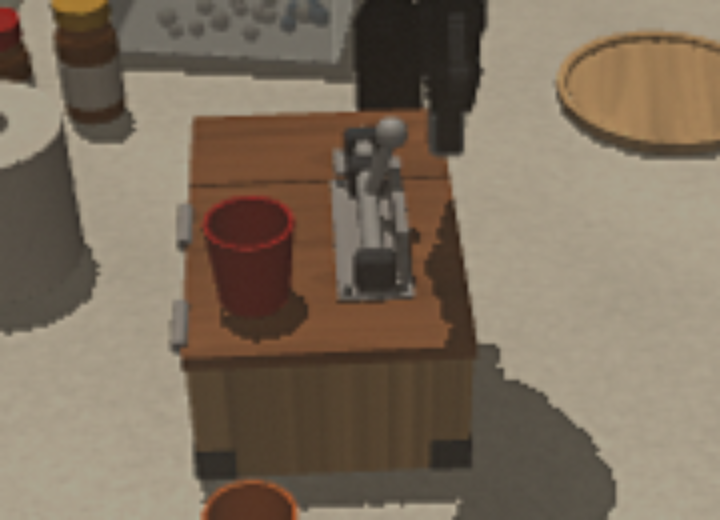

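>>> drive_tool([
  [-0.01,0,0,0,0.0],
  [-0.006,0,0,0,0.0],
  [-0.004,0,0,0,0.0],
  [-0.004,0,0,0,0.0],
  [-0.004,0,0,0,0.0],
  [-0.003,0,0,0,0.0],
  [-0.001,0,0,0,0.0],
  [0,0,0,0,0],
])

```text
clock: 8.6
position: [563.0, -237.3, 149.6]
ee_rot: [-0.086, 0.996, 0.0, 0.0]
contact_force: [-0.1, 0.3, 0.0]
gripper_width: -0.0
```

Run:
```python
from h import *
s=arm.read_state();print("tcp box",box(s["position"]))
p,d=arm.get_image("scene");cv2.imwrite("pics/s8b.png",cv2.resize(p[150:300,130:330],None,fx=4,fy=4))
p,d=arm.get_image("side");cv2.imwrite("pics/s8.png",cv2.resize(p[90:220,220:400],None,fx=4,fy=4))
```

```text
tcp box [-48.210992    -3.51041116 149.56326079]
```

View pics/s8.png

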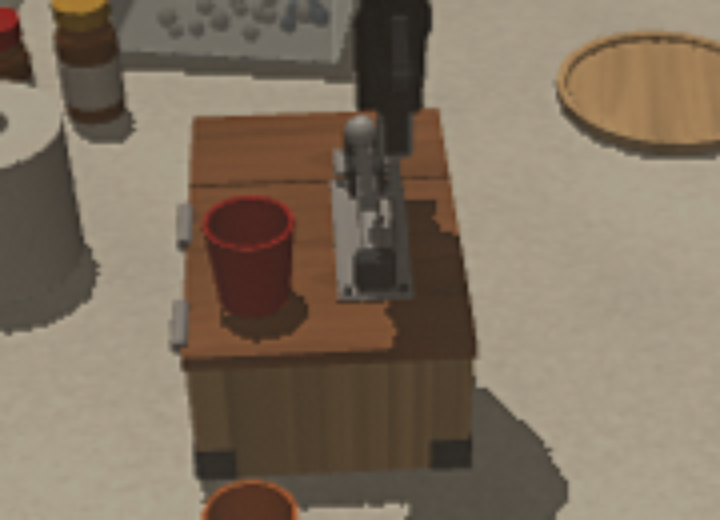

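View pics/s8b.png

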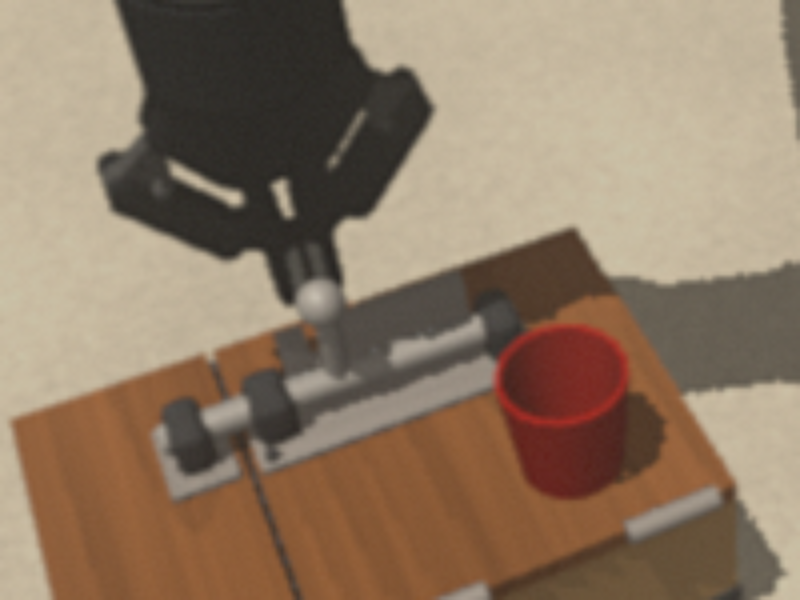

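Run:
```python
from h import *
p,e=tri(ray("side",220+360/4,90+131/4),ray("scene",209.5,225));q=box(p);print(e,q,np.degrees(np.arctan2(q[2]-116,-30-q[0])))
```

```text
1.5769707332435337 [-27.73775047  -3.01262282 165.23638501] 92.63070194344222
```

Run:
```python
from h import *
for n,u,v in[("side",220+294/4,90+230/4),("side",220+205/4,90+230/4),("side",220+250/4,90+262/4),("side",220+250/4,90+197/4),("scene",130+497/4,150+380/4),("scene",130+630/4,150+375/4),("scene",130+560/4,150+326/4),("scene",130+565/4,150+418/4)]:
    print(n,box(plane(n,u,v,155)).round(1))
```

```text
side [ 15.2  84.2 155. ]
side [ 66.6  81.2 155. ]
side [ 40.5 113.2 155. ]
side [ 40.8  49.7 155. ]
scene [ 35.4  48.1 155. ]
scene [ 56.9  95.6 155. ]
scene [ 19.8  80.9 155. ]
scene [ 65.4  64.6 155. ]
```

>>> drive_tool([
  [0.006,0,0,0,0.05],
  [0,0,0,0,0.05],
  [0,0,0,0,0.05],
  [0,0,0,0,0.05],
  [-0.012,0,0,0,0.05],
  [-0.012,0,0,0,0.05],
  [0,0,0,0,0.03],
  [0,0,0,0,0.03],
  [0,0,0,0,0.03],
])

```text
clock: 9.6
position: [580.3, -234.2, 149.3]
ee_rot: [-0.086, 0.996, 0.0, -0.0]
contact_force: [0.3, -0.2, -0.1]
gripper_width: 29.9
```

Run:
```python
from h import *
s=arm.read_state();print("tcp box",box(s["position"]),s["gripper_width"])
p,d=arm.get_image("wrist");cv2.imwrite("pics/w9.png",cv2.resize(p[150:340,220:420],None,fx=3,fy=3))
```

```text
tcp box [-30.58616511  -3.39756002 149.33822811] 29.929937886804773
```

View pics/w9.png

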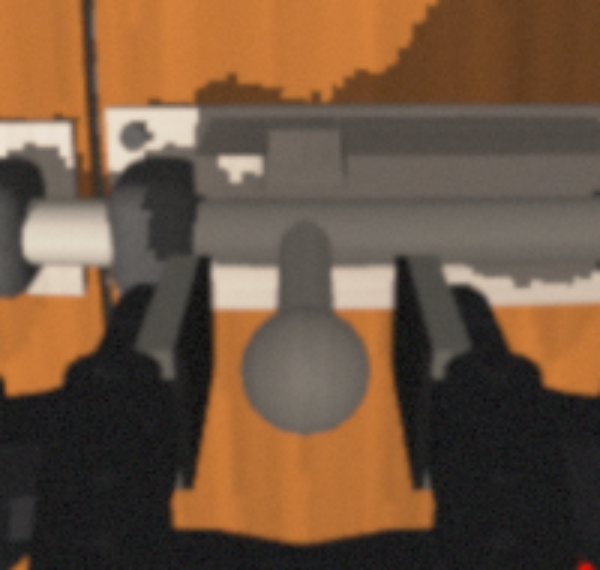

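>>> drive_tool([
  [0,0.005,0,0,0.03],
  [0,0.004,0,0,0.03],
  [0,0.005,0,0,0.03],
  [0,0.006,0,0,0.03],
  [0,0.006,0,0,0.03],
  [0,0.006,0,0,0.03],
  [0,0.006,0,0,0.03],
  [0,0.005,0,0,0.03],
  [0,0.005,0,0,0.03],
  [0,0.003,0,0,0.03],
  [0,0.002,0,0,0.03],
  [0,0,0,0,0.03],
])

```text
clock: 10.85
position: [571.5, -181.7, 149.6]
ee_rot: [-0.086, 0.996, 0.0, 0.0]
contact_force: [-0.6, -0.1, -0.2]
gripper_width: 29.9
```

Run:
```python
from h import *
s=arm.read_state();print("tcp box",box(s["position"]),s["gripper_width"],B@s["contact_force"][:2])
p,d=arm.get_image("wrist");cv2.imwrite("pics/w10.png",cv2.resize(p[150:340,170:470],None,fx=2.6,fy=2.6))
```

```text
tcp box [-30.35214329  49.83793981 149.60064059] 29.857289541096385 [-0.65424371  0.02354459]
```

View pics/w10.png

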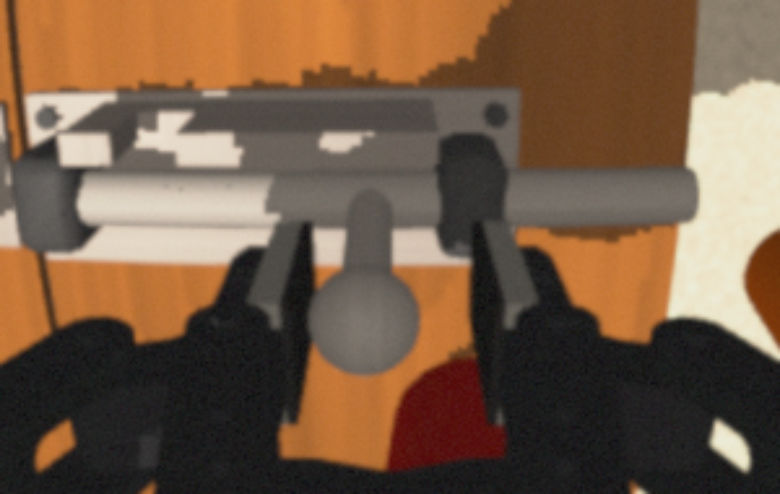

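>>> drive_tool([
  [0,0.001,0,0,0.03],
  [0,0.001,0,0,0.03],
  [0,0.001,0,0,0.03],
  [0,0,0,0,0.03],
])

```text
clock: 11.3
position: [571.2, -179.3, 149.7]
ee_rot: [-0.086, 0.996, -0.0, 0.0]
contact_force: [1.3, -2.7, -0.5]
gripper_width: 29.9
```

>>> drive_tool([
  [0,0.001,0,0,0.03],
  [0,0.001,0,0,0.03],
  [0,0.001,0,0,0.03],
  [0,0,0,0,0.03],
])

```text
clock: 11.7
position: [571.0, -178.4, 149.9]
ee_rot: [-0.085, 0.996, -0.002, 0.001]
contact_force: [1.8, -10.8, -1.8]
gripper_width: 30.2
```

>>> drive_tool([
  [0,-0.003,0,0,0.03],
  [0,-0.003,0,0,0.034],
  [0,0,0,0,0.04],
  [0,0,0,0,0.04],
  [0,0,-0.01,0,0.04],
  [0,0,-0.02,0,0.04],
  [0,0,-0.03,0,0.04],
  [0,0,-0.03,0,0.04],
  [0,0,-0.02,0,0.04],
  [0,0,0,0,0.04],
])

```text
clock: 12.7
position: [573.2, -182.2, 264.4]
ee_rot: [-0.086, 0.996, -0.001, 0.004]
contact_force: [-0.5, 1.0, 0.6]
gripper_width: 40.1
```

Run:
```python
from h import *
s=arm.read_state();print("tcp box",box(s["position"]))
p,d=arm.get_image("wrist");cv2.imwrite("pics/w11.png",p)
p,d=arm.get_image("scene");cv2.imwrite("pics/s11b.png",cv2.resize(p[150:300,130:330],None,fx=4,fy=4))
p,d=arm.get_image("side");cv2.imwrite("pics/s11.png",cv2.resize(p[90:220,220:400],None,fx=4,fy=4))
```

```text
tcp box [-28.73200486  49.01463597 264.39935977]
```

View pics/w11.png

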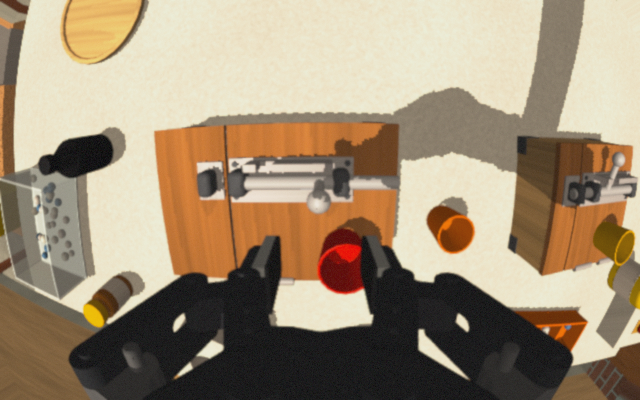

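View pics/s11.png

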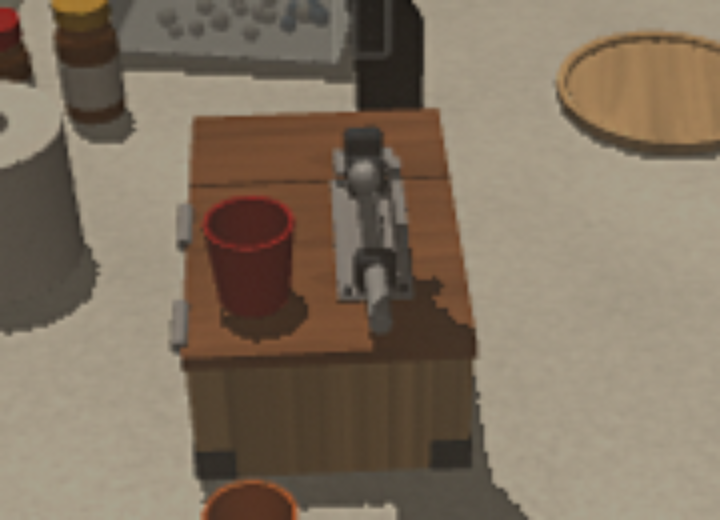

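View pics/s11b.png

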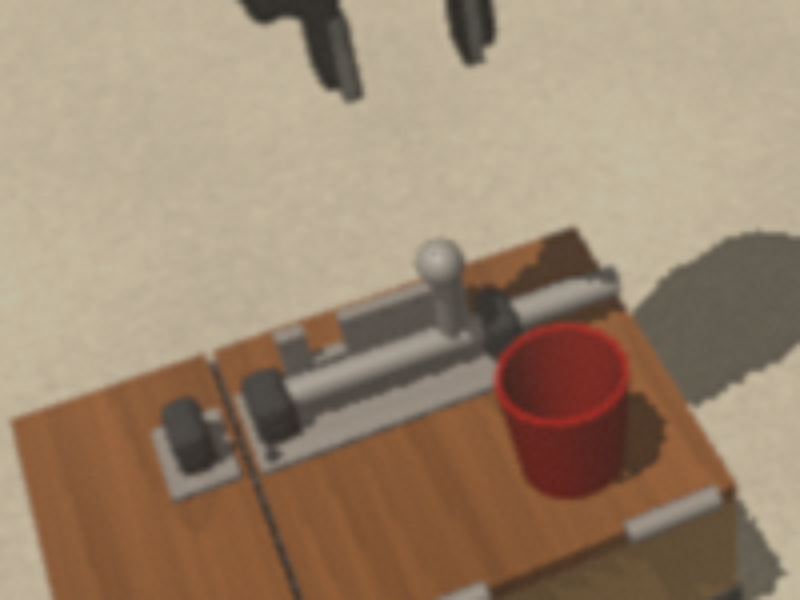

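Bolt clear of the staple and handle upright. I'll check the draw distance numerically, then hand in.

Run:
```python
from h import *
p,e=tri(ray("side",220+363/4,90+178/4),ray("scene",130+441/4,150+261/4));q=box(p);print(e,q,np.degrees(np.arctan2(q[2]-116,-30-q[0])))
s=arm.read_state();print(s["contact_force"],s["joint_vel"].round(3))
```

```text
0.8903311087128805 [-26.92019047  48.22079796 165.14623078] 93.58582210543955
[-0.28389151 -0.66972545 -0.6523128 ] [-0.002  0.015 -0.018  0.002  0.001 -0.002]
```

```bash
python3 -c "
from bench import arm
print(arm.job_done())"
```

```text
the job is handed in; nothing more can be done
None
```

The long box is unbolted and the job is handed in, after about 13 s of robot time. The bolt is drawn back to its stop and out of its staple, and the handle stands just past upright.

- **Lifting the handle:** I gripped the knob and lifted it out of the notch. The ball slipped out of the pads twice, at about 64° and 72° above level. I then pushed it past upright with the closed fingers.
- **Sliding the bolt:** I placed the fingers loosely around the knob and slid the bolt back until it met the stop, where the force rose to about 11 N. Then I backed off and lifted clear.

**Last checks:**
- **Bolt and handle:** the two fixed cameras put the knob about 51 mm from where it started (nominal travel 50 mm, camera accuracy about 2 mm). They put the handle at about 94°. The scene picture shows the staple empty.
- **Cup and square box:** the red cup still stands where it was. I never went near the square box, and its bolt looks unchanged in the last wrist picture.
- **Gripper:** it ended about 90 mm above the knob, touching nothing.
- **Disagreement:** the two fixed cameras disagreed by 4 to 11 mm on the box corners at the start, so I used their average.

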